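# Hand lever check on the assembly bench

## Task

Check the two hand levers on the bench: press the red lever in from outside with the outside (backs) of the fingers until it comes up against its stop, short of the bar, keep it there for about a second, then let it come all the way back out. After that press the blue lever in to its stop in the same way and finish while still holding it there, firmly but without forcing it. Do not pinch the levers or touch the bars, and leave everything else where it lies.

Things in the scene. Friction and masses are not known exactly. Their poses are not given: they have to be found in the camera images.
- red_lever (a joint): red lever: 0 rad = fully out (sprung), 0.40 rad = in against its rigid stop. It swings level about an upright pin at the left end of its bar, away from the robot. Straight blade 10 mm thick, 22 mm high, 147 mm long; out, it stands 0.4 rad off the bar, free end nearer the robot; at the stop it is parallel to the bar with a 20 mm gap. Spring: 3.5 N at the press point to start, 7 N at the stop
- red_press (a point): where to press the red lever: on its outer face (towards the robot), at mid-height, 120 mm above the table, 95 mm from the pivot pin; it moves with the lever, 38 mm in all. x axis points through the blade towards the bar, z up. The space in front of the lever is free
- red_bar: bar of the red jig: level steel tube 250 mm long, 28 mm across, with a black 31 mm grip, on two posts on a fixed base plate 170 x 250 x 12 mm. Origin at its middle, 120 mm above the table; y along the bar, x level, away from the lever, z up. The lever's pivot pin lies 40 mm in front (-x) and 82 mm to the left (+y). Nothing on the jig is higher than 145 mm
- blue_lever (a joint): blue lever: 0 rad = fully out (sprung), 0.40 rad = in against its rigid stop. It swings level about an upright pin at the right end of its bar, away from the robot. Straight blade 10 mm thick, 22 mm high, 147 mm long; out, it stands 0.4 rad off the bar, free end nearer the robot; at the stop it is parallel to the bar with a 20 mm gap. Spring: 3.5 N at the press point to start, 7 N at the stop
- blue_press (a point): where to press the blue lever: on its outer face (towards the robot), at mid-height, 120 mm above the table, 95 mm from the pivot pin; it moves with the lever, 38 mm in all. x axis points through the blade towards the bar, z up. The space in front of the lever is free
- blue_bar: bar of the blue jig: level steel tube 250 mm long, 28 mm across, with a black 31 mm grip, on two posts on a fixed base plate 170 x 250 x 12 mm. Origin at its middle, 120 mm above the table; y along the bar, x level, away from the lever, z up. The lever's pivot pin lies 40 mm in front (-x) and 82 mm to the right (-y). Nothing on the jig is higher than 145 mm
- gauge: bystander: steel gauge block 20 x 50 x 16 mm lying on the base plate of the red jig, behind the bar; origin at the centre of its underside
- cup: bystander: small brass cup, 40 mm across and 35 mm high, standing on the base plate of the blue jig behind the bar; origin at the centre of its underside
- tape: bystander: yellow tape ring, 60 mm across, 18 mm high, flat on the table between the jigs; origin at the centre of its underside
- bobbin: bystander: orange plastic bobbin, 38 mm across, 36 mm high, upright between the jigs, farther back; origin at the centre of its underside
- bottle: bystander: white bottle with a red cap, 56 mm across, 150 mm high, standing at the robot's right side of the table; origin at the centre of its underside
- driver: bystander: screwdriver with a green handle, lying at the robot's left side of the table; its x axis runs along it towards the blade
- jar: bystander: clear jar with a black lid, 54 mm across, 60 mm high, at the robot's right side of the table; origin at the centre of its underside

How it is judged:
By the outcome, as a careful person would: the job done as asked, in the order asked, and still so for the second after the job is handed in, while the arm keeps its last pose, push and grip.
It also fails if it takes over 50 s, if anything falls off the work surface, if the arm or the gripper's body presses on something with over 40 N, if the wrist force passes 120 N, or if a joint passes its speed limit or range.

## Robot

A 6-joint arm with a two-finger parallel gripper is mounted at the origin on the work surface. World frame = base frame: x ahead of the robot, y to its left, z up, the work surface at z = 0. Lengths are in m, angles in rad, forces in N, time in s.
With the tool pointing down it reaches from about 0.325 to 0.775 m from the base axis. Payload 5.5 kg.
Tool frame: the origin (TCP) lies between the finger pads; the fingertips stand 8 mm ahead of it and the grasp point (between the pads) lies 11 mm behind it (tcp_to_tips is the distance from the TCP to the fingertips, in m); z points along the fingers, y is the direction in which the jaws open and shut (so a half turn about z gives the same grasp; the last joint's range is limited). The gripper opens to 88 mm and grips with 3 to 60 N. Pads are 20 mm wide; open, the fingers measure 115 mm over their backs; the gripper's body (75 mm by 178 mm) begins 61 mm behind the grasp point.
Start: joints at [-1.245, 0.091, 1.231, -0, 1.82, -0.057], TCP at [0.224, -0.557, 0.231] pointing down, gripper open.
Joint ranges: [-2.87, 2.87], [-0.86, 2.18], [0.17, 2.46], [-1.51, 4.65], [0.06, 2.69], [-2.65, 2.65]. Speed limits (rad/s): [2.57, 2.57, 3.01, 3.14, 3.14, 3.14].

## Interface

Orientations are given as a unit quaternion [w, x, y, z].
In Python, from bench import * gives the robot as it stands. Calls block until the motion is done:
- move_to(position, orientation): joint-space move of the TCP to a pose.
- move_l(position, speed=0.15, orientation=None): straight line of the TCP; orientation=None keeps the orientation; speed is the mean speed in m/s.
- movej(angles): joint-space move.
- gripper_open() and close(): open the fingers fully, or close them until they stop; the grip force is fixed at half the most.
- hold(seconds).
- inverse_kinematics(position, orientation): joint angles nearest the present ones, or None.
- state(): the state.
- get_image(name): name is "scene" or "top" or "wrist"; returns a dict with "frame" (480x640x3 uint8, blue, green, red), "depth" (480x640 float32, m along the optical axis (not along the pixel's ray), 0 where there is no reading), "camera_matrix" (3x3 intrinsics, pixels), "k1" (the pictures are not rectified: a ray, as slopes to the right and down, at radius r is drawn at 1 + k1 r^2 times it, then the intrinsics apply), "view" (4x4, takes a point from world to camera coordinates). Camera axes: x right, y up, looking along -z (the intrinsics and any distortion apply to the point x, -y, -z); pixel columns grow to the right and rows downward; lengths in m; the calibration is good to about 2 mm. A picture is of the moment at which its call begins.
A pose or a line that the arm cannot do raises IKError and nothing moves.
- job_done(): hands the job in, once; it reports no verdict.
The state is a dict: "time": time; "joint_pos": joint angles; "dq": joint speeds; "joint_torque": joint torques, N m; "ee_pos": TCP position; "ee_rot": TCP orientation; "ft_force": force on the tool from outside, world axes, zero at the start; "moment": the same for the moment, N m; "finger_gap": finger opening in m.
Only numpy, scipy, OpenCV 4.12 (cv2) and the standard library are available. Lean on these libraries where they do the work, as an engineer would, in place of code of your own. Each camera call takes 0.05 s, during which the arm holds its last target.

## Working session

There is one attempt and no reset: what is moved stays moved. The work goes in short steps, each a Python script; the robot and the scene stay as the last script left them, time stands still between calls to the robot, and variables do not carry over. Pictures are saved under pics/ and viewed, and the job is handed in when it is done.

```bash
ls; mkdir -p pics; python3 - <<'E'
from bench import *
import cv2
s=state();print({k:s[k] for k in s})
for n in("scene","top","wrist"):
    g=get_image(n);cv2.imwrite(f"pics/{n}0.png",g["frame"]);print(n,g["camera_matrix"],g["k1"],g["view"])
E
```

```text
pics
{'time': 0.0, 'joint_pos': array([-1.24470880e+00,  9.18714269e-02,  1.23186966e+00, -1.45387707e-06,
        1.81982388e+00, -5.66745594e-02]), 'dq': array([ 0.00057681,  0.00045498, -0.00024958,  0.0013553 ,  0.00151379,
        0.00119018]), 'joint_torque': array([-2.63769653e-04, -4.46448326e+01, -4.06449616e+01,  6.98865275e-02,
        2.93878291e-02, -1.37793372e-04]), 'ee_pos': array([ 0.22401059, -0.55630521,  0.22950852]), 'ee_rot': array([-9.77130248e-04,  9.81742033e-01,  1.90214635e-01, -1.33138886e-04]), 'ft_force': array([-0.05256389, -0.17943087,  0.18492045]), 'moment': array([ 0.02484804,  0.02256213, -0.02347085]), 'finger_gap': 0.08761416226600123}
scene [[602.3953355    0.         312.0270483 ]
 [  0.         602.3953355  237.60169744]
 [  0.           0.           1.        ]] -0.010927238754135812 [[ 0.07686067  0.99702323 -0.00609239 -0.05306015]
 [-0.80575459  0.06571238  0.58859275  0.38053605]
 [ 0.58724099 -0.04033066  0.80840674 -2.13918239]
 [ 0.          0.          0.          1.        ]]
top [[469.24216988   0.         326.78969113]
 [  0.         469.24216988 247.5188584 ]
 [  0.           0.           1.        ]] -0.10462117124855963 [[ 2.34045768e-02 -9.99719624e-01  3.59153341e-03 -1.39011741e-02]
 [ 9.84185623e-01  2.36715839e-02  1.75551461e-01 -5.76399624e-01]
 [-1.75587258e-01 -5.73972095e-04  9.84463705e-01 -1.26777641e+00]
 [ 0.00000000e+00  0.00000000e+00  0.00000000e+00  1.00000000e+00]]
wrist [[348.07032975   0.         318.72063504]
 [  0.         348.07032975 238.4549848 ]
 [  0.           0.           1.        ]] -0.052049380873031 [[ 0.37330134 -0.92770841 -0.00179374 -0.60026057]
 [ 0.88988028  0.35862482 -0.2819598   0.03431954]
 [ 0.26221976  0.10365976  0.95942454 -0.39083228]
 [ 0.          0.          0.          1.        ]]
```

View pics/scene0.png

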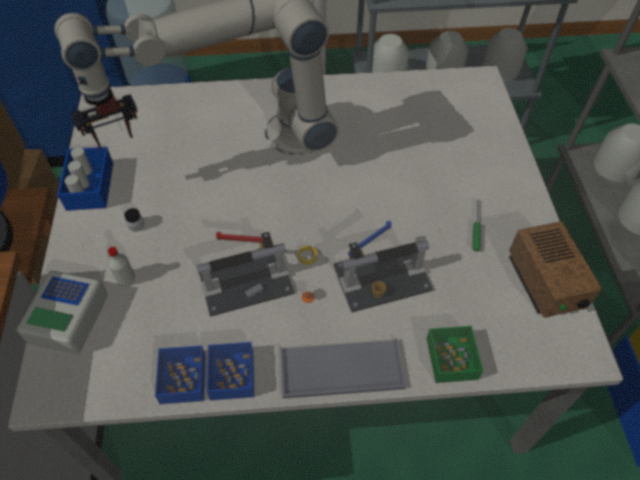

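View pics/top0.png

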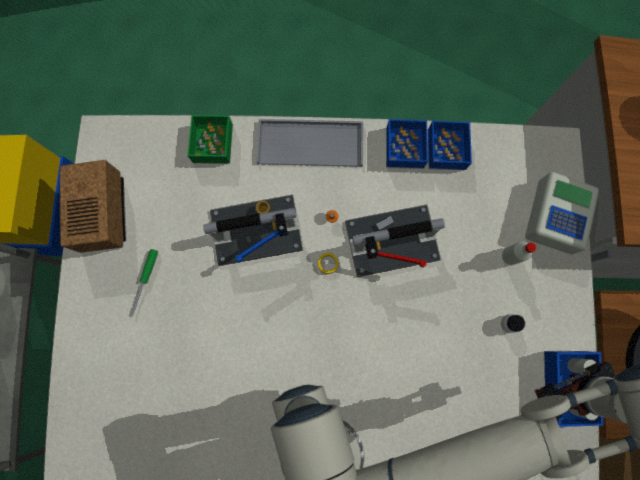

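The scene view shows the red lever at about (240,238) and the blue at about (373,236). In the top view red runs from its pivot at (372,245) to its tip at (425,263), and blue from (282,228) to (238,257). Next I'll measure the levers, using colour masks and rays onto the blade-top plane, z=0.131.

```bash
cat > h.py <<'E'
import numpy as np, cv2
from bench import *
def rays(g,uv):
    K=g["camera_matrix"];d=(np.asarray(uv,float).reshape(-1,2)-K[:2,2])/[K[0,0],K[1,1]]
    r=d.copy()
    for _ in range(10): r=d/(1+g["k1"]*(r**2).sum(1,keepdims=True))
    c=np.c_[r[:,0],-r[:,1],-np.ones(len(r))]
    V=g["view"];R=V[:3,:3];return -R.T@V[:3,3],c@R
def plane(g,uv,z):
    o,d=rays(g,uv);return o+d*((z-o[2])/d[:,2])[:,None]
def depthpts(g,uv):
    o,d=rays(g,uv);uv=np.asarray(uv).astype(int);return o+d*g["depth"][uv[:,1],uv[:,0]][:,None]
def mask(g,col,lo=70):
    h=cv2.cvtColor(g["frame"],cv2.COLOR_BGR2HSV);H,S,Vv=h[...,0],h[...,1].astype(int),h[...,2]
    m=((H<8)|(H>172)) if col=="red" else ((H>105)&(H<130))
    return (m&(S>140)&(Vv>lo)).astype(np.uint8)
E
python3 - <<'E'
from h import *
for n in("top","scene"):
    g=get_image(n)
    for col in("red","blue"):
        k,l,st,c=cv2.connectedComponentsWithStats(mask(g,col))
        for i in range(1,k):
            if st[i,4]<60: continue
            v,u=np.where(l==i);uv=np.c_[u,v];P=plane(g,uv,.131);D=depthpts(g,uv)
            m=P.mean(0)
            if not(.35<m[0]<.75 and abs(m[1])<.4):continue
            r=cv2.minAreaRect(P[:,:2].astype(np.float32)*1000)
            vx=cv2.fitLine(P[:,:2].astype(np.float32),cv2.DIST_HUBER,0,.01,.01).ravel()
            t=(P[:,:2]-vx[2:])@vx[:2]
            print(n,col,st[i],"c",m[:2].round(4),"rect",r,"ang",np.arctan2(vx[1],vx[0]).round(4),"ends",(vx[2:]+vx[:2]*t.min()).round(4),(vx[2:]+vx[:2]*t.max()).round(4),"zdepth",np.percentile(D[:,2],[5,50,95]).round(3))
    # crops
    o,b=((200,180),(260,110)) if n=="top" else ((190,210),(250,110))
    cv2.imwrite(f"pics/crop_{n}.png",cv2.resize(g["frame"][o[1]:o[1]+b[1],o[0]:o[0]+b[0]],None,fx=3,fy=3,interpolation=cv2.INTER_CUBIC))
E
```

```text
top red [378 252  49  15 189] c [ 0.5391 -0.2025] rect ((536.7521362304688, -198.31825256347656), (129.39859008789062, 16.8052978515625), 80.1690444946289) ang 1.378 ends [ 0.5277 -0.2624] [ 0.5525 -0.1354] zdepth [0.125 0.129 0.134]
top blue [235 231  43  31 236] c [0.5613 0.1891] rect ((561.8375244140625, 183.9951934814453), (18.683134078979492, 131.57833862304688), 35.17154312133789) ang -0.9431 ends [0.5253 0.2387] [0.6026 0.1322] zdepth [0.117 0.128 0.133]
scene red [217 233  45   9 141] c [ 0.5511 -0.1974] rect ((552.0038452148438, -196.15538024902344), (127.8349609375, 14.68694019317627), 77.03910064697266) ang 1.3783 ends [ 0.5392 -0.2586] [ 0.5636 -0.1333] zdepth [0.117 0.126 0.133]
```

View pics/crop_top.png

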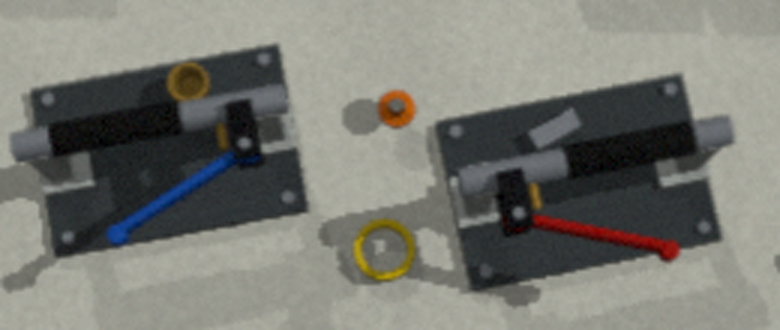

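View pics/crop_scene.png

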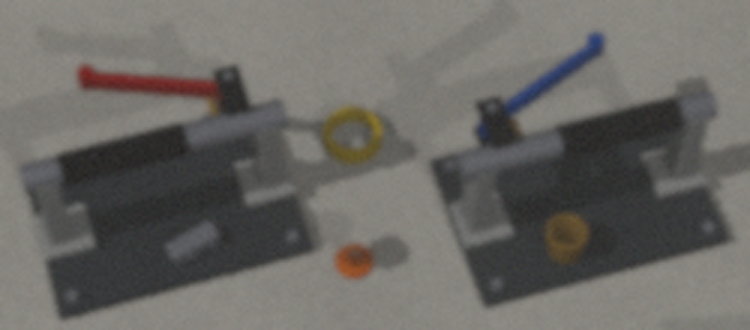

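The top crop shows the red pivot bolt at top-view pixel (372.7,251) and the blue at (281,227.7). Both bars tilt about 10° and are parallel to the jig edges. I'll check the angles and positions against depth points and the bars.

```bash
python3 - <<'E'
from h import *
from scipy.spatial.transform import Rotation as Ro
g=get_image("top")
o,_=rays(g,[[320,240]]);print("cam",o)
print("bolts",plane(g,[[372.7,251],[281,227.7]],.145).round(4))
# red/blue centre line from depth
for col in("red","blue"):
    v,u=np.where(mask(g,col,60)); D=depthpts(g,np.c_[u,v])
    D=D[(abs(D[:,1])<.3)&(D[:,0]>.48)&(D[:,0]<.7)&(D[:,2]>.1)&(D[:,2]<.15)]
    vx=cv2.fitLine(D[:,:2].astype(np.float32),cv2.DIST_HUBER,0,.01,.01).ravel();t=(D[:,:2]-vx[2:])@vx[:2]
    print(col,len(D),"ang",np.arctan2(vx[1],vx[0]),"ends",vx[2:]+vx[:2]*t.min(),vx[2:]+vx[:2]*t.max(),"z",np.median(D[:,2]))
# bars: all points z .11-.14 not colored in region
vv,uu=np.mgrid[190:280,200:450];uv=np.c_[uu.ravel(),vv.ravel()];D=depthpts(g,uv)
S=cv2.cvtColor(g["frame"],cv2.COLOR_BGR2HSV)[uv[:,1],uv[:,0],1]
for n,lo,hi in(("red",-.32,-.06),("blue",.06,.32)):
    k=(D[:,2]>.124)&(D[:,2]<.142)&(S<110)&(D[:,1]>lo)&(D[:,1]<hi);P=D[k]
    vx=cv2.fitLine(P[:,:2].astype(np.float32),cv2.DIST_HUBER,0,.005,.01).ravel()
    for _ in range(8):
        e=(P[:,:2]-vx[2:])@np.array([-vx[1],vx[0]]);vx=cv2.fitLine(P[abs(e)<.015][:,:2].astype(np.float32),cv2.DIST_HUBER,0,.005,.01).ravel()
    Q=P[abs(e)<.015];t=(Q[:,:2]-vx[2:])@vx[:2]
    print(n,"bar",len(Q),np.arctan2(vx[1],vx[0]),vx[2:]+vx[:2]*t.min(),vx[2:]+vx[:2]*t.max())
for a in(np.pi/2,-np.pi/2):
  for p in([.46,-.2,.2],[.46,.2,.2]):
    for d in(0,.2,.6,-.2):
      q=[0,np.cos((a+d)/2),np.sin((a+d)/2),0];r=inverse_kinematics(p,q);print(a,d,p,None if r is None else np.round(r,2))
E
```

```text
cam [ 3.45004191e-01 -9.80652742e-04  1.34931758e+00]
bolts [[ 0.5535 -0.1202  0.145 ]
 [ 0.6098  0.1213  0.145 ]]
red 208 ang 1.3818182 ends [ 0.5278075  -0.26102013] [ 0.55195204 -0.13478103] z 0.12857260175096197
blue 242 ang -0.9481947 ends [0.52598811 0.23861918] [0.61229365 0.11839037] z 0.12847508879295266
red bar 808 -1.346294 [ 0.58366582 -0.06858323] [ 0.63918608 -0.31171815]
blue bar 751 -1.3614308 [0.60881069 0.32156928] [0.65835442 0.08839958]
1.5707963267948966 0 [0.46, -0.2, 0.2] [-0.48 -0.18  1.55 -0.    1.77 -0.48]
1.5707963267948966 0.2 [0.46, -0.2, 0.2] [-0.48 -0.18  1.55 -0.    1.77 -0.68]
1.5707963267948966 0.6 [0.46, -0.2, 0.2] [-0.48 -0.18  1.55 -0.    1.77 -1.08]
1.5707963267948966 -0.2 [0.46, -0.2, 0.2] [-0.48 -0.18  1.55 -0.    1.77 -0.28]
1.5707963267948966 0 [0.46, 0.2, 0.2] [ 0.34 -0.18  1.55 -0.    1.77  0.34]
1.5707963267948966 0.2 [0.46, 0.2, 0.2] [ 0.34 -0.18  1.55 -0.    1.77  0.14]
1.5707963267948966 0.6 [0.46, 0.2, 0.2] [ 0.34 -0.18  1.55 -0.    1.77 -0.26]
1.5707963267948966 -0.2 [0.46, 0.2, 0.2] [ 0.34 -0.18  1.55 -0.    1.77  0.54]
-1.5707963267948966 0 [0.46, -0.2, 0.2] None
-1.5707963267948966 0.2 [0.46, -0.2, 0.2] [-0.48 -0.18  1.55 -0.    1.77  2.46]
-1.5707963267948966 0.6 [0.46, -0.2, 0.2] [-0.48 -0.18  1.55 -0.    1.77  2.06]
-1.5707963267948966 -0.2 [0.46, -0.2, 0.2] None
-1.5707963267948966 0 [0.46, 0.2, 0.2] None
-1.5707963267948966 0.2 [0.46, 0.2, 0.2] None
-1.5707963267948966 0.6 [0.46, 0.2, 0.2] None
-1.5707963267948966 -0.2 [0.46, 0.2, 0.2] [ 0.34 -0.18  1.55 -0.    1.77 -2.6 ]
```

Lever and bar angles differ by 0.413 rad in each jig, against 0.40 given. The pins from the bar geometry and from the bolts agree within 5 mm. Next: close the fingers, and stand in front of the red lever.

```bash
cat >> h.py <<'E'
L={"red":dict(pin=np.array([.554,-.1195]),phi=-1.7600,s=1),"blue":dict(pin=np.array([.611,.119]),phi=2.188,s=-1)}
BACK=.0135
def pose(c,th,gap,z=.109):
    l=L[c];p=l["phi"]+l["s"]*th;u=np.array([np.cos(p),np.sin(p)]);n=l["s"]*np.array([-u[1],u[0]])
    t=l["pin"]+.095*u-(.005+BACK+gap)*n; a=(np.arctan2(n[1],n[0])+np.pi/2)/2
    return [t[0],t[1],z],[0,np.cos(a),np.sin(a),0],n
def F(): return np.array(state()["ft_force"])
E
python3 - <<'E'
from h import *
close()
p,q,n=pose("red",0,.05,.24);move_to(p,q);print(state()["time"])
p,q,n=pose("red",0,.05);move_l(p,.15);s=state();print(s["time"],p,s["ee_pos"],s["finger_gap"],s["ft_force"])
for k in("wrist","scene","top"):
    g=get_image(k);cv2.imwrite(f"pics/{k}1.png",g["frame"])
E
```

```text
3.2333
4.2583 [np.float64(0.4688551295812496), np.float64(-0.19992139666391145), 0.109] [ 0.46935822 -0.20027518  0.11021213] 0.0005508934293026024 [0.33645216 0.42474116 0.30231816]
```

View pics/wrist1.png

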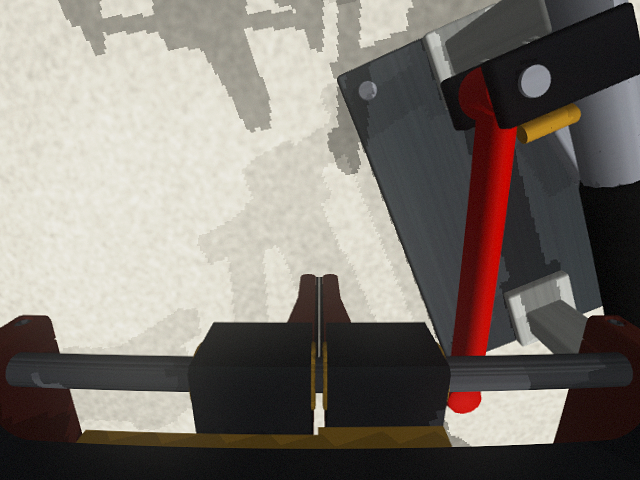

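View pics/scene1.png

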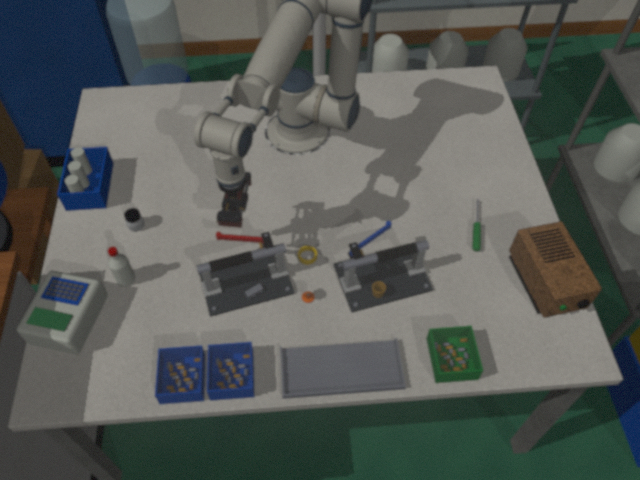

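The wrist picture shows the closed fingers at (320,300) and the wide black carriers at (190–450, 325–430). The red blade runs from (480,100) to (463,400). Wrist depth will give me the clearances under the carriers and tell me more about the blade.

```bash
python3 - <<'E'
from h import *
from scipy.spatial.transform import Rotation as Ro
g=get_image("wrist");s=state();w,x,y,z=s["ee_rot"];R=Ro.from_quat([x,y,z,w])
def tool(P): return R.inv().apply(P-s["ee_pos"])
for uv in([320,280],[305,300],[335,300],[345,318],[298,318],[225,330],[410,330],[440,360],[200,360],[440,420],[200,420],[330,420],[600,370],[40,370],[590,430],[260,440],[300,470],[515,200],[480,250],[465,350]):
    if True:
        P=depthpts(g,[uv]); print(uv,"world",P[0].round(4),"tool",tool(P)[0].round(4))
v,u=np.where(mask(g,"red",60)&1);D=depthpts(g,np.c_[u,v]);k=(D[:,2]>.128)&(D[:,2]<.136)&(D[:,1]<-.145);D=D[k]
vx=cv2.fitLine(D[:,:2].astype(np.float32),cv2.DIST_HUBER,0,.01,.01).ravel();t=(D[:,:2]-vx[2:])@vx[:2]
e=(D[:,:2]-vx[2:])@np.array([-vx[1],vx[0]])
print(len(D),np.arctan2(vx[1],vx[0]),vx[2:]+vx[:2]*t.min(),vx[2:]+vx[:2]*t.max(),np.percentile(e,[2,98]))
v,u=np.where(mask(g,"red",60)&1);P=plane(g,np.c_[u,v],.131);print(P[:,1].min())
print("bolt",plane(g,[[535,81]],.145),depthpts(g,[[535,81]]))
E
```

```text
[320, 280] world [ 0.472  -0.1916  0.1067] tool [0.0089 0.001  0.0034]
[305, 300] world [ 0.4661 -0.1885  0.1323] tool [ 0.0108 -0.0054 -0.0222]
[335, 300] world [ 0.4783 -0.1915  0.1309] tool [ 0.0102  0.0072 -0.0208]
[345, 318] world [ 0.4814 -0.1919  0.1465] tool [ 0.0103  0.0103 -0.0364]
[298, 318] world [ 0.4639 -0.1884  0.1467] tool [ 0.0105 -0.0075 -0.0366]
[225, 330] world [ 0.4539 -0.164   0.1919] tool [ 0.0326 -0.0218 -0.0818]
[410, 330] world [ 0.497  -0.1724  0.1916] tool [ 0.0324  0.0221 -0.0815]
[440, 360] world [ 0.5003 -0.1733  0.2031] tool [ 0.0321  0.0255 -0.0929]
[200, 360] world [ 0.4515 -0.1639  0.203 ] tool [ 0.0322 -0.0242 -0.093 ]
[440, 420] world [ 0.4981 -0.1852  0.2068] tool [ 0.0201  0.0256 -0.0967]
[200, 420] world [ 0.4489 -0.1759  0.2066] tool [ 0.0199 -0.0245 -0.0965]
[330, 420] world [ 0.4756 -0.1813  0.206 ] tool [ 0.0197  0.0027 -0.096 ]
[600, 370] world [ 0.5377 -0.1867  0.1999] tool [ 0.0261  0.0648 -0.0897]
[40, 370] world [ 0.411  -0.163   0.1989] tool [ 0.0255 -0.0642 -0.0889]
[590, 430] world [ 0.5408 -0.2108  0.1948] tool [ 0.003   0.0723 -0.0846]
[260, 440] world [ 0.4612 -0.1803  0.2095] tool [ 0.0179 -0.0115 -0.0995]
[300, 470] world [ 0.4707 -0.1772  0.2203] tool [ 0.0227 -0.0028 -0.1102]
[515, 200] world [ 0.6199 -0.1965  0.0115] tool [0.0319 0.147  0.0989]
[480, 250] world [ 0.541  -0.1815  0.1295] tool [ 0.0318  0.0669 -0.0193]
[465, 350] world [ 0.5327 -0.2304  0.1269] tool [-0.0178  0.068  -0.0167]
4866 1.377564 [ 0.52823904 -0.26391177] [ 0.55162272 -0.14440849] [-0.00550764  0.00541512]
-0.26283754206673027
bolt [[ 0.5564793  -0.12047391  0.145     ]] [[ 0.55663141 -0.12046435  0.14475045]]
```

```bash
python3 - <<'E'
from h import *
from scipy.spatial.transform import Rotation as Ro
g=get_image("wrist");s=state();w,x,y,z=s["ee_rot"];R=Ro.from_quat([x,y,z,w])
for v in range(274,326,4):
    uv=np.c_[np.arange(270,371),np.full(101,v)];T=R.inv().apply(depthpts(g,uv)-s["ee_pos"])
    k=(T[:,2]<.02)&(T[:,2]>-.07)&(abs(T[:,1])<.03)
    if k.any(): print(v,uv[k][0,0],uv[k][-1,0],T[k][0].round(4),T[k][-1].round(4),"midz",np.median(T[k][:,2]).round(4))
c=cv2.resize(g["frame"][260:340,260:380],None,fx=6,fy=6,interpolation=cv2.INTER_CUBIC);cv2.imwrite("pics/fing.png",c)
E
```

```text
274 304 333 [ 0.0109 -0.0069  0.0063] [0.0104 0.0075 0.0075] midz 0.0078
278 300 337 [ 0.0106 -0.0087  0.002 ] [0.01   0.0093 0.0033] midz 0.0028
282 300 337 [ 0.0105 -0.0085 -0.0028] [ 0.0106  0.009  -0.0028] midz -0.0024
286 299 338 [ 0.0103 -0.0087 -0.0067] [ 0.0103  0.0092 -0.0067] midz -0.0067
290 299 338 [ 0.0107 -0.0084 -0.012 ] [ 0.0103  0.009  -0.0112] midz -0.0112
294 298 339 [ 0.0104 -0.0087 -0.0155] [ 0.0105  0.0092 -0.0157] midz -0.0152
298 297 340 [ 0.0098 -0.009  -0.0182] [ 0.01    0.0095 -0.0187] midz -0.0188
302 296 341 [ 0.0103 -0.0091 -0.023 ] [ 0.0098  0.0097 -0.0219] midz -0.0229
306 294 343 [ 0.0102 -0.0097 -0.0263] [ 0.0101  0.0102 -0.0263] midz -0.0263
310 292 345 [ 0.0097 -0.0103 -0.0289] [ 0.01    0.0108 -0.0293] midz -0.0298
314 290 347 [ 0.0097 -0.0109 -0.032 ] [ 0.0094  0.0115 -0.0315] midz -0.0329
318 289 348 [ 0.0104 -0.0109 -0.0364] [ 0.0109  0.0114 -0.0375] midz -0.0359
322 287 350 [ 0.0099 -0.0115 -0.0386] [ 0.0103  0.012  -0.0393] midz -0.0391
```

View pics/fing.png

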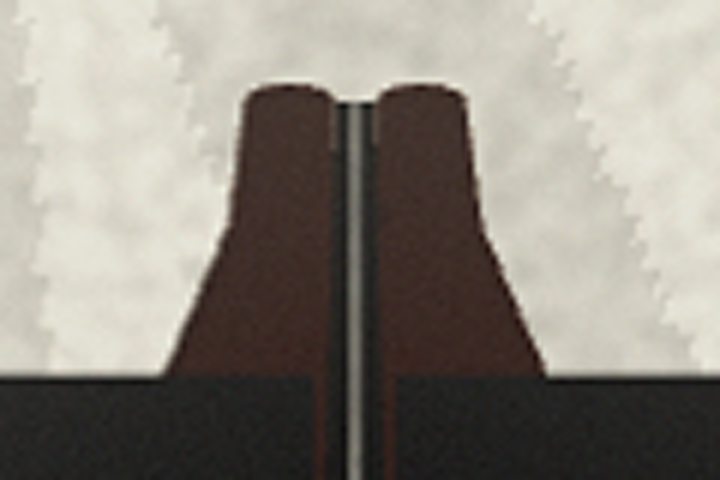

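The finger backs are flat at about ±9 mm, from the tips up to tool z≈−0.018. I'll run the TCP at z≈0.116, so the flat part covers the blade (0.109–0.131). From the wrist view, the red pin is at (0.5563,−0.1203). Now the approach and press, with force monitoring.

```bash
sed -i 's/BACK=.0135/BACK=.009/; s/z=.109/z=.115/; s/\[.554,-.1195\]),phi=-1.7600/[.5563,-.1203]),phi=-1.7640/' h.py
python3 - <<'E'
from h import *
p,q,n=pose("red",0,.03);move_l(p,.15,q);f0=F();print(state()["time"],f0)
def rep(tag,n):
    s=state();print(tag,round(s["time"],2),"push",round(-(F()-f0)[:2]@n[:2],2),"f",(F()-f0).round(2),s["ee_pos"].round(4))
p,q,n=pose("red",0,.004);move_l(p,.08,q);rep("near",n)
for gap in(.002,.0,-.002,-.004):
    p,q,n=pose("red",0,gap);move_l(p,.05,q);rep(gap,n)
    if -(F()-f0)[:2]@n>2.5:break
g=get_image("wrist");cv2.imwrite("pics/wrist2.png",g["frame"])
np.save("f0.npy",f0)
E
```

```text
4.8417 [-0.17478629  0.29404953  0.33190866]
near 5.32 push 0.44 f [-0.5  -0.28  0.13] [ 0.52   -0.21    0.1147]
0.002 5.57 push -0.3 f [ 0.22 -0.43 -0.45] [ 0.5222 -0.2104  0.1151]
0.0 5.82 push -0.44 f [0.54 0.47 0.45] [ 0.5243 -0.2109  0.115 ]
-0.002 6.07 push 4.08 f [-4.14  0.11  2.26] [ 0.5258 -0.2112  0.115 ]
```

View pics/wrist2.png

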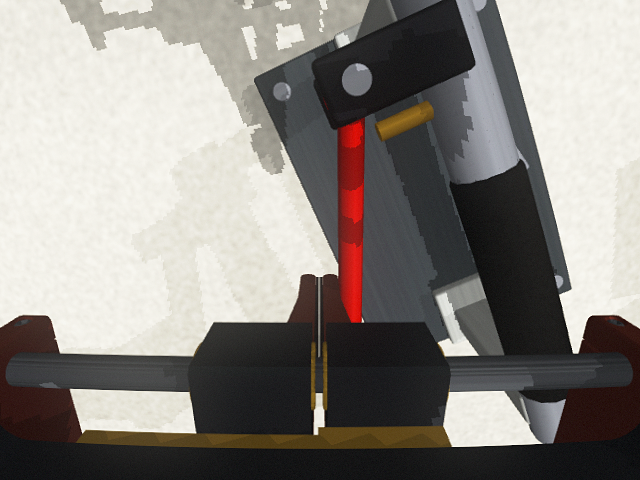

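The back of the right finger lies flat on the blade, at (340,300), parallel to it, with about 4 N of push. The contact is where I predicted, so I'll press along the arc to the stop.

```bash
cat >> h.py <<'E'
def push(n): 
    fs=[]
    for _ in range(3): fs.append(F()); hold(.02)
    return -(np.mean(fs,0)-np.load("f0.npy"))[:2]@n
def press(c,g0,target,thmax=.46,start=.06):
    th=start
    while th<=thmax:
        p,q,n=pose(c,th,g0);move_l(p,.06,q);f=push(n);s=state()
        print(round(th,3),"t",round(s["time"],2),"push",round(f,2),"fz",round(s["ft_force"][2],1),s["ee_pos"].round(4),flush=True)
        if f>target:break
        th+= .06 if th<.33 else .01
    return th
E
python3 - <<'E'
from h import *
th=press("red",-.0015,12.5);np.save("th.npy",th)
g=get_image("wrist");cv2.imwrite("pics/wrist3.png",g["frame"])
g=get_image("top");cv2.imwrite("pics/top3.png",cv2.resize(g["frame"][180:300,190:460],None,fx=2.9,fy=2.9))
p,q,n=pose("red",th,-.0015);print(push(n))
E
```

```text
0.06 t 6.42 push 4.15 fz 1.6 [ 0.531  -0.2128  0.115 ]
0.12 t 6.72 push 5.17 fz 1.9 [ 0.5366 -0.2141  0.115 ]
0.18 t 7.02 push 5.68 fz 1.6 [ 0.5421 -0.2151  0.115 ]
0.24 t 7.32 push 5.93 fz 1.8 [ 0.5477 -0.2159  0.115 ]
0.3 t 7.62 push 6.38 fz 2.7 [ 0.5534 -0.2162  0.115 ]
0.36 t 7.92 push 6.23 fz 2.3 [ 0.559  -0.2162  0.115 ]
0.37 t 8.22 push 6.42 fz 3.0 [ 0.5599 -0.2162  0.115 ]
0.38 t 8.52 push 6.18 fz 3.1 [ 0.5608 -0.2162  0.115 ]
0.39 t 8.82 push 6.79 fz 3.1 [ 0.5617 -0.2161  0.115 ]
0.4 t 9.12 push 6.81 fz 2.2 [ 0.5627 -0.2161  0.115 ]
0.41 t 9.42 push 7.13 fz 1.7 [ 0.5636 -0.216   0.115 ]
0.42 t 9.72 push 9.04 fz 3.7 [ 0.564 -0.216  0.115]
0.43 t 10.02 push 13.08 fz 4.8 [ 0.5641 -0.2161  0.1149]
12.791578046214958
```

View pics/wrist3.png

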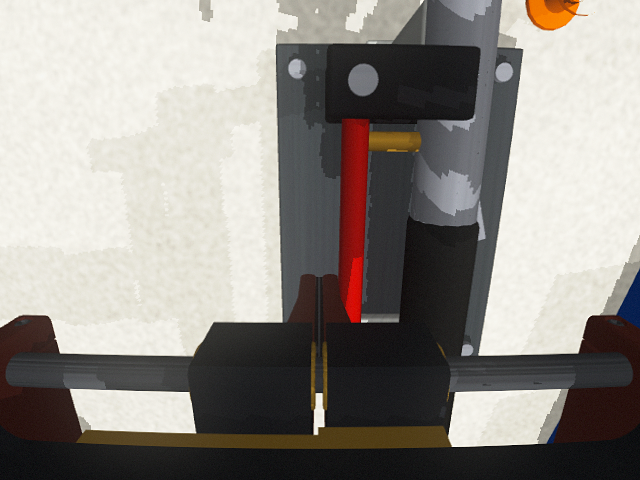

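View pics/top3.png

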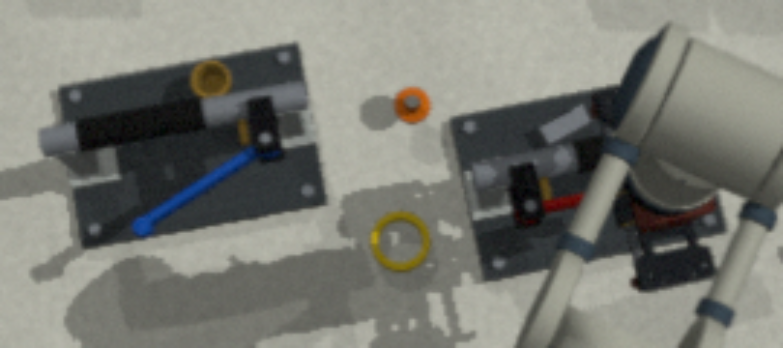

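The blade rests on the brass stop pin at (395,140), parallel to the bar, and the force jumped from 7 N to 13 N, so it is at the stop. Now hold, let it out along the arc, and check that it is out.

```bash
python3 - <<'E'
from h import *
th=float(np.load("th.npy"))
p,q,n=pose("red",th,-.0015);hold(.9);print(state()["time"],push(n))
for t in(.3,.2,.1,0):
    p,q,n=pose("red",t,-.0015);move_l(p,.06,q)
print("out",state()["time"],push(n))
p,q,n=pose("red",0,.05);move_l(p,.12,q);print("clear",state()["time"],push(n))
g=get_image("wrist")
v,u=np.where(mask(g,"red",60)&1);D=depthpts(g,np.c_[u,v]);k=(D[:,2]>.128)&(D[:,2]<.136)&(D[:,1]<-.145);D=D[k]
vx=cv2.fitLine(D[:,:2].astype(np.float32),cv2.DIST_HUBER,0,.01,.01).ravel();print("red ang",np.arctan2(vx[1],vx[0]),"was 1.3776")
p,q,n=pose("red",0,.05,.24);move_l(p,.2,q)
p,q,n=pose("blue",0,.05,.24);move_to(p,q)
p,q,n=pose("blue",0,.05);move_l(p,.2,q);s=state();print(s["time"],p,s["ee_pos"])
g=get_image("wrist");cv2.imwrite("pics/wrist4.png",g["frame"])
v,u=np.where(mask(g,"blue",60)&1);D=depthpts(g,np.c_[u,v]);k=(D[:,2]>.128)&(D[:,2]<.136)&(D[:,1]>.145)&(D[:,1]<.3);D=D[k]
vx=cv2.fitLine(D[:,:2].astype(np.float32),cv2.DIST_HUBER,0,.01,.01).ravel();t=(D[:,:2]-vx[2:])@vx[:2]
print("blue",len(D),np.arctan2(vx[1],vx[0]),vx[2:]+vx[:2]*t.min(),vx[2:]+vx[:2]*t.max(),vx)
E
```

```text
11.0667 12.282843460537745
out 12.4 3.446143743234238
clear 13.025 -0.9406367852821357
red ang 1.3971168 was 1.3776
16.0333 [np.float64(0.5038260805915232), np.float64(0.15943205409851605), 0.115] [0.50453882 0.15915099 0.11641718]
blue 4092 -0.9309554 [0.52598127 0.24014951] [0.59780278 0.1436537 ] [ 0.5970679  -0.8021907   0.55467737  0.20159486]
```

View pics/wrist4.png

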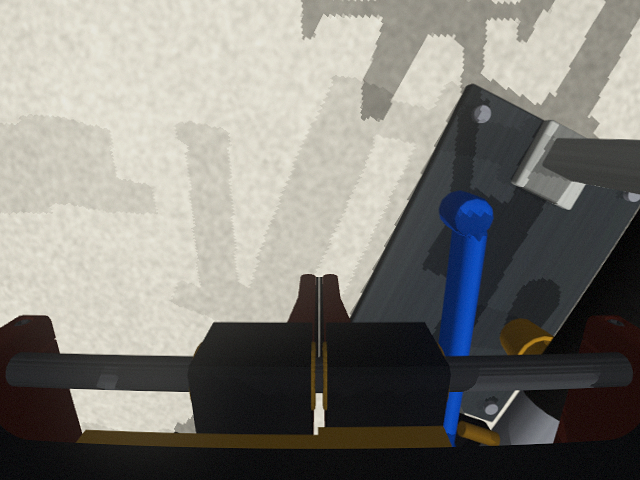

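Blue is in view: knob at (467,215), blade running down to (450,440). The red angle from the wrist view is 0.02 rad off the earlier value, so I'll check red in the top view before pressing blue.

```bash
python3 - <<'E'
from h import *
g=get_image("top");cv2.imwrite("pics/top5.png",cv2.resize(g["frame"][180:300,190:460],None,fx=2.9,fy=2.9))
a=cv2.imread("pics/top0.png");
G0=dict(g);G0["frame"]=a
for n,G in(("before",G0),("now",g)):
  for lo in(50,70):
    k,l,st,c=cv2.connectedComponentsWithStats(mask(G,"red",lo))
    for i in range(1,k):
        if st[i,4]<60 or not 370<c[i,0]<430:continue
        v,u=np.where(l==i);P=plane(G,np.c_[u,v],.131)
        vx=cv2.fitLine(P[:,:2].astype(np.float32),cv2.DIST_HUBER,0,.01,.01).ravel()
        t=(P[:,:2]-vx[2:])@vx[:2]
        print(n,lo,st[i],c[i].round(2),np.arctan2(vx[1],vx[0]),vx[2:]+vx[:2]*t.min())
E
```

```text
before 50 [377 252  49  14 226] [402.18 258.09] 1.3860172 [ 0.52737289 -0.26060259]
before 70 [378 252  48  14 186] [402.66 257.82] 1.3828534 [ 0.52814987 -0.26076004]
now 50 [377 252  50  14 228] [402.19 258.1 ] 1.3876059 [ 0.52714665 -0.2622854 ]
now 70 [378 252  49  14 187] [402.99 257.88] 1.3836569 [ 0.52804411 -0.26244447]
```

View pics/top5.png

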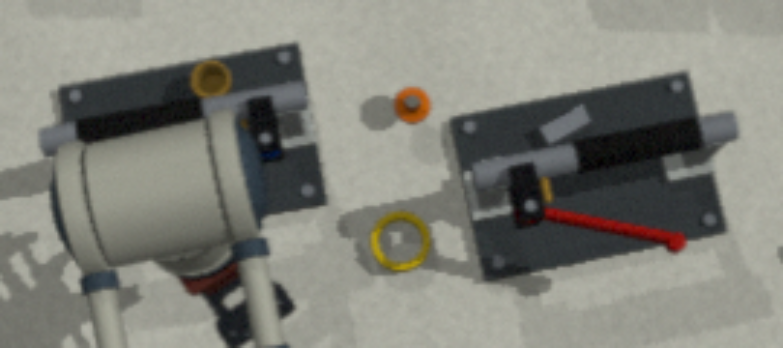

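Red is back to its original position: same centroid within 0.3 px, same angle within 0.002 rad, knob at crop (677,242). Gauge, tape, bobbin and cup have not moved. Now blue.

```bash
sed -i 's/\[.611,.119\]),phi=2.188/[.612,.121]),phi=2.198/' h.py
python3 - <<'E'
from h import *
p,q,n=pose("blue",0,.03);move_l(p,.12,q);hold(.1)
f0=np.mean([F() for _ in range(1)],0);fs=[]
for _ in range(5): fs.append(F());hold(.02)
np.save("f0.npy",np.mean(fs,0))
p,q,n=pose("blue",0,.005);move_l(p,.08,q);print(state()["time"],push(n))
for gap in(.003,.0015,.0,-.0015,-.003,-.0045,-.006):
    p,q,n=pose("blue",0,gap);move_l(p,.05,q);f=push(n);print(gap,round(f,2),state()["ee_pos"].round(4))
    if f>2:break
np.save("gap.npy",gap)
g=get_image("wrist");cv2.imwrite("pics/wrist6.png",g["frame"]);print(state()["time"])
E
```

```text
17.1083 0.748333112324031
0.003 0.63 [0.5424 0.1879 0.1151]
0.0015 0.59 [0.5437 0.1888 0.115 ]
0.0 0.15 [0.545  0.1897 0.115 ]
-0.0015 0.01 [0.5461 0.1906 0.115 ]
-0.003 3.94 [0.547  0.1912 0.115 ]
18.7083
```

View pics/wrist6.png

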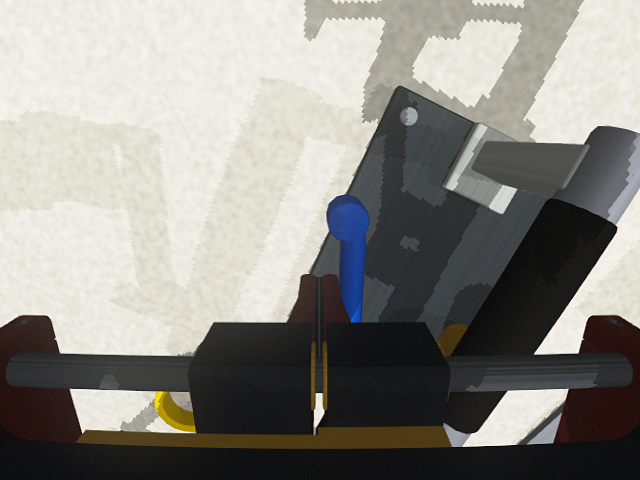

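The back of the finger lies flat on the outer face of the blue blade at (340,300), about 52 mm from the blade tip, which is 95 mm from the pin. Pressing to the stop.

```bash
python3 - <<'E'
from h import *
th=press("blue",-.0025,12.5);np.save("th.npy",th)
g=get_image("wrist");cv2.imwrite("pics/wrist7.png",g["frame"])
g=get_image("scene");cv2.imwrite("pics/scene7.png",cv2.resize(g["frame"][150:330,160:460],None,fx=2.6,fy=2.6))
g=get_image("top");cv2.imwrite("pics/top7.png",cv2.resize(g["frame"][180:300,190:460],None,fx=2.9,fy=2.9))
p,q,n=pose("blue",th,-.0025);hold(.3);print(push(n),state()["time"])
E
```

```text
0.06 t 19.01 push 4.9 fz 1.9 [0.551  0.1948 0.115 ]
0.12 t 19.31 push 5.54 fz 3.0 [0.5555 0.1984 0.115 ]
0.18 t 19.61 push 6.55 fz 1.0 [0.5601 0.2016 0.115 ]
0.24 t 19.91 push 6.69 fz 2.5 [0.5649 0.2046 0.115 ]
0.3 t 20.21 push 7.37 fz 2.7 [0.5699 0.2073 0.115 ]
0.36 t 20.51 push 7.64 fz 3.4 [0.575  0.2097 0.115 ]
0.37 t 20.81 push 7.2 fz 3.9 [0.5758 0.21   0.115 ]
0.38 t 21.11 push 7.37 fz 2.9 [0.5766 0.2104 0.115 ]
0.39 t 21.41 push 7.37 fz 2.7 [0.5775 0.2108 0.115 ]
0.4 t 21.71 push 8.0 fz 3.4 [0.5784 0.2111 0.115 ]
0.41 t 22.01 push 9.14 fz 3.3 [0.5789 0.2113 0.115 ]
0.42 t 22.31 push 13.61 fz 5.0 [0.579  0.2114 0.1149]
13.635679363091366 22.8083
```

View pics/wrist7.png

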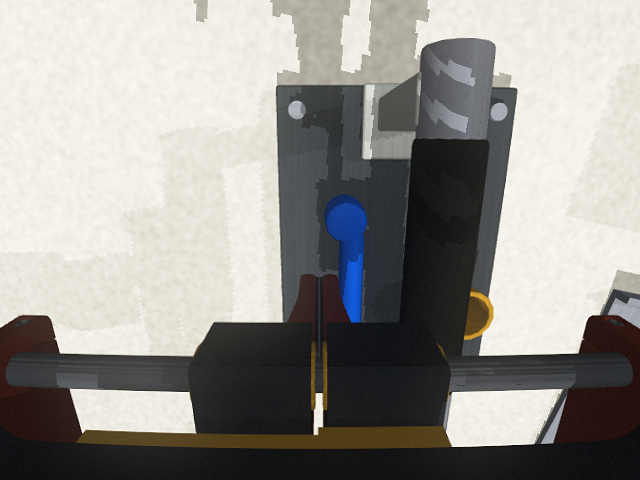

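View pics/scene7.png

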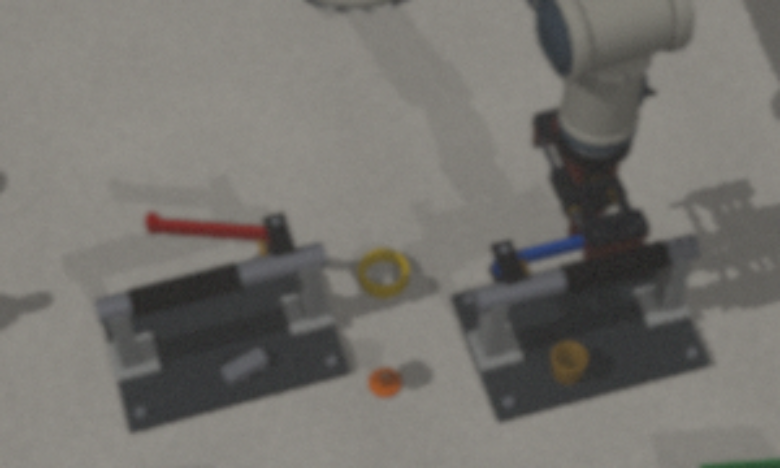

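View pics/top7.png

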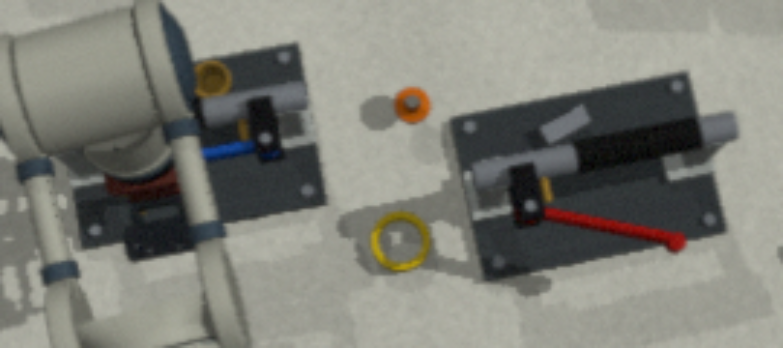

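Blue is parallel to its bar with a clear gap. The TCP stopped advancing while the push rose to a steady 13.6 N. Red is out at crop (677,242) and the bystanders in view are in place. Handing in.

```bash
python3 - <<'E'
from h import *
job_done()
s=state();p,q,n=pose("blue",float(np.load("th.npy")),0);print(s["time"],-(s["ft_force"]-np.load("f0.npy"))[:2]@n,s["ee_pos"])
E
```

```text
the job is handed in; nothing more can be done
the job is handed in; nothing more can be done
```

Both levers were checked in the order asked, and I handed the job in at about 23 s with the blue lever still held at its stop.

- **Red lever:** I pressed it with the back of the closed fingers at the press point. At the stop the push rose from about 7 N to 13 N, and the wrist picture showed the blade on its stop pin, parallel to the bar. I held it there for about 1.3 s and followed it back out.
- **Blue lever:** I pressed it the same way. The arm stopped advancing at the expected angle while the push rose from about 8 N to a steady 13.6 N. The last picture shows the blade parallel to the bar with a clear gap.
- **Bystanders:** the last pictures show the gauge, cup, tape and bobbin where they were. The arm stayed clear of the driver, bottle and jar, but I did not check those three again.

**Checks that disagreed:**
- **Red return angle:** after the return, the wrist view read the red blade 0.02 rad off its earlier value. The top view matched the starting picture within 0.3 px and 0.002 rad, and I went by that.
- **Stop angles:** both stops came at a commanded 0.41–0.42 rad instead of 0.40. That fits arm give and small errors in my measured pin positions.
- **After hand-in:** I could not read the force once the job was handed in, because the interface had closed.

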